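# Fill the truffle tray from the covered bin

## Task

Slide the bin's clear cover fully open, take every truffle out of the bin and set each one in an empty well of the tray, one per well, next to those already there. When all are in, slide the cover fully shut again; leave the jar, the bowl and the can alone.

Things in the scene. Friction and masses are not known exactly. Their poses are not given: they have to be found in the camera images.
- bin: fixed steel bin, 250 (x) x 470 (y) x 78 mm high; origin on the table under the centre of its open well, z up. Well: 218 mm square, 16 mm walls to z 78, floor at z 30; an 8 mm high ledge along the walls (19 mm wide at x walls, 24 mm at y walls) leaves a 180 (x) x 170 (y) recessed floor. y = 125 to 345: closed housing, top z 78. Thin tracks along both long edges, up to z 92.
- cover (a joint): clear flat cover of the bin, slides level along the bin's +y over the housing: 0 = shut (well covered), 0.23 = fully open (well clear), metres. May start slightly ajar. About 2 N of friction; stays where left. Panel 80 to 86 mm above the table, 230 mm long.
- cover_handle (a point): middle of the cover's black upright rib handle: 90 mm long (bin's x), 14 mm thick (bin's y), standing 30 mm above the panel, top 115 mm above the table. This point is 103 mm above the table, at y = 40 mm + joint value in the bin's frame, and moves with the cover. Pinch it from above across its thickness.
- tray: dark wooden sales tray, fixed, 142 mm (its x) by 274 mm (its y) by 15 mm high, origin at the centre of its underside, z up. It has 8 round wells, 46 mm across and 10 mm deep, in 2 (x) by 4 (y), 66 mm apart. A truffle seated in a well has its centre about 7 mm above the tray's top (10 mm if it lies on its side).
- tray_hole0 (a point): centre of tray well 0 at the level of the tray's top (15 mm above the table); the well's floor is 10 mm lower
- tray_hole1 (a point): centre of tray well 1 at the level of the tray's top (15 mm above the table); the well's floor is 10 mm lower
- tray_hole2 (a point): centre of tray well 2 at the level of the tray's top (15 mm above the table); the well's floor is 10 mm lower
- tray_hole3 (a point): centre of tray well 3 at the level of the tray's top (15 mm above the table); the well's floor is 10 mm lower
- tray_hole4 (a point): centre of tray well 4 at the level of the tray's top (15 mm above the table); the well's floor is 10 mm lower
- tray_hole5 (a point): centre of tray well 5 at the level of the tray's top (15 mm above the table); the well's floor is 10 mm lower
- tray_hole6 (a point): centre of tray well 6 at the level of the tray's top (15 mm above the table); the well's floor is 10 mm lower
- tray_hole7 (a point): centre of tray well 7 at the level of the tray's top (15 mm above the table); the well's floor is 10 mm lower
- truffle0_center (a point): (may be absent) starts in the bin's well: foil-wrapped chocolate truffle (red, gold or green), a hard ball of 40 mm diameter cut flat below and a little on top (foot 21 mm across, 36 mm high, about 30 g). This point is the ball's centre, 17 mm above its foot, 20 mm above the surface if on its side.
- truffle1_center (a point): (may be absent) starts in the bin's well: foil-wrapped chocolate truffle (red, gold or green), a hard ball of 40 mm diameter cut flat below and a little on top (foot 21 mm across, 36 mm high, about 30 g). This point is the ball's centre, 17 mm above its foot, 20 mm above the surface if on its side.
- truffle2_center (a point): (may be absent) starts in the bin's well: foil-wrapped chocolate truffle (red, gold or green), a hard ball of 40 mm diameter cut flat below and a little on top (foot 21 mm across, 36 mm high, about 30 g). This point is the ball's centre, 17 mm above its foot, 20 mm above the surface if on its side.
- truffle3_center (a point): (may be absent) starts in the bin's well: foil-wrapped chocolate truffle (red, gold or green), a hard ball of 40 mm diameter cut flat below and a little on top (foot 21 mm across, 36 mm high, about 30 g). This point is the ball's centre, 17 mm above its foot, 20 mm above the surface if on its side.
- truffle4_center (a point): (may be absent) starts in the bin's well: foil-wrapped chocolate truffle (red, gold or green), a hard ball of 40 mm diameter cut flat below and a little on top (foot 21 mm across, 36 mm high, about 30 g). This point is the ball's centre, 17 mm above its foot, 20 mm above the surface if on its side.
- truffle5_center (a point): (may be absent) starts in the bin's well: foil-wrapped chocolate truffle (red, gold or green), a hard ball of 40 mm diameter cut flat below and a little on top (foot 21 mm across, 36 mm high, about 30 g). This point is the ball's centre, 17 mm above its foot, 20 mm above the surface if on its side.
- set0_center (a point): (may be absent) starts already seated in one of the tray's wells: foil-wrapped chocolate truffle (red, gold or green), a hard ball of 40 mm diameter cut flat below and a little on top (foot 21 mm across, 36 mm high, about 30 g). This point is the ball's centre, 17 mm above its foot, 20 mm above the surface if on its side.
- set1_center (a point): (may be absent) starts already seated in one of the tray's wells: foil-wrapped chocolate truffle (red, gold or green), a hard ball of 40 mm diameter cut flat below and a little on top (foot 21 mm across, 36 mm high, about 30 g). This point is the ball's centre, 17 mm above its foot, 20 mm above the surface if on its side.
- set2_center (a point): (may be absent) starts already seated in one of the tray's wells: foil-wrapped chocolate truffle (red, gold or green), a hard ball of 40 mm diameter cut flat below and a little on top (foot 21 mm across, 36 mm high, about 30 g). This point is the ball's centre, 17 mm above its foot, 20 mm above the surface if on its side.
- jar: bystander: amber jar with white cap, 72 mm across, 100 mm high; origin under its centre
- tub: bystander: open blue bowl, 100 mm across, 70 mm high; origin under its centre
- can: bystander: food can with yellow label, 74 mm across, 100 mm high; origin under its centre

How it is judged:
By the outcome, as a careful person would: the job done as asked, in the order asked, and still so for the second after the job is handed in, with the robot touching nothing.
Of truffle0, truffle1, truffle2, truffle3, truffle4, truffle5 only 4 to 6 are there at a start; the rules pass over those that are not, and their reading is None.
Of set0, set1, set2 only 1 to 2 are there at a start; the rules pass over those that are not, and their reading is None.
At some moment in a run one of truffle0, truffle1, truffle2, truffle3, truffle4, truffle5 may be knocked a few centimetres aside while the robot is not near it.
Once in a run the grip may slacken for a moment while it holds something.
It also fails if it takes over 210 s, if anything falls off the work surface, if the arm or the gripper's body presses on something with over 40 N, if the wrist force passes 120 N, or if a joint passes its speed limit or range.

## Robot

A 6-joint arm with a two-finger parallel gripper is mounted at the origin on the work surface. World frame = base frame: x ahead of the robot, y to its left, z up, the work surface at z = 0. Lengths are in m, angles in rad, forces in N, time in s.
With the tool pointing down it reaches from about 0.325 to 0.775 m from the base axis. Payload 5.5 kg.
Tool frame: the origin (TCP) lies midway between the tips of the shut fingers; the grasp point (between the pads) lies manip.grasp_offset behind it (manip.grasp_offset is the distance from the TCP to the grasp point, in m); z points along the fingers, y is the direction in which the jaws open and shut (so a half turn about z gives the same grasp; the last joint's range is limited). The gripper opens to 88 mm and grips with 3 to 60 N. Pads are 20 mm wide; open, the fingers measure 115 mm over their backs; the gripper's body (75 mm by 178 mm) begins 61 mm behind the grasp point.
Start: joints at [-1.313, 0.091, 1.231, -0, 1.82, -0.057], TCP at [0.186, -0.571, 0.188] pointing down, gripper open.
Joint ranges: [-2.87, 2.87], [-0.86, 2.18], [0.17, 2.46], [-1.51, 4.65], [0.06, 2.69], [-2.65, 2.65]. Speed limits (rad/s): [2.57, 2.57, 3.01, 3.14, 3.14, 3.14].

## Interface

Orientations are given as a unit quaternion [x, y, z, w].
In Python, from plant import manip, monitor, imaging, job gives the robot as it stands. Calls block until the motion is done:
- manip.goto(position, orientation): joint-space move of the TCP to a pose.
- manip.line_to(position, orientation=None, rate=0.15, stop_force=None): straight line of the TCP; orientation=None keeps the orientation; rate is the mean speed in m/s. With stop_force (N) it stops when the force on the tool has changed by that much, and returns True; else False.
- manip.move_joints(angles): joint-space move.
- manip.set_gripper(opening, effort=None): finger opening in m; effort is the grip in N (None keeps the last); returns when the fingers have stopped.
- manip.pause(seconds).
- manip.ik(position, orientation): joint angles nearest the present ones, or None.
- monitor.get_state(): the state.
- imaging.capture(name): name is "side" or "top" or "wrist"; returns the picture (400x640x3 uint8, blue, green, red); there is no depth.
- imaging.camera_info(name): a dict with "K" (3x3 intrinsics, pixels), "k1" (the pictures are not rectified: a ray, as slopes to the right and down, at radius r is drawn at 1 + k1 r^2 times it, then the intrinsics apply), "R" (3x3) and "t" (3): a world point X has camera coordinates R X + t; the wrist camera has in their place "tool_from_camera" (4x4, takes a point from camera to tool coordinates, whose origin is the TCP and whose axes are the flange's). Camera axes: x right, y down, z forward; pixel columns grow to the right and rows downward; lengths in m; the calibration is good to about 2 mm. A picture is of the moment at which its call begins: read the wrist's pose just before it. camera_info takes no time and is no camera call.
A pose or a line that the arm cannot do raises manip.MotionError and nothing moves.
- job.finish_job(): hands the job in, once; it reports no verdict.
The state is a dict: "time": time; "joints": joint angles; "joint_velocities": joint speeds; "joint_torque": joint torques, N m; "tcp_pos": TCP position; "ee_rot": TCP orientation; "wrist_force": force on the tool from outside, world axes, zero at the start; "ft_torque": the same for the moment, N m; "grip_width": finger opening in m.
Only numpy, scipy, OpenCV 4.12 (cv2) and the standard library are available. Lean on these libraries where they do the work, as an engineer would, in place of code of your own. Each camera call takes 0.05 s, during which the arm holds its last target.

## Working session

There is one attempt and no reset: what is moved stays moved. The work goes in short steps, each a Python script; the robot and the scene stay as the last script left them, time stands still between calls to the robot, and variables do not carry over. Pictures are saved under pics/ and viewed, and the job is handed in when it is done.

```bash
ls; mkdir -p pics; python3 - <<'E'
from plant import manip, monitor, imaging, job
import cv2
s=monitor.get_state(); print(s['time'],s['tcp_pos'],s['ee_rot'],s['grip_width'],manip.grasp_offset)
for n in("top","side","wrist"):
    cv2.imwrite(f"pics/{n}0.png",imaging.capture(n)); print(n,imaging.camera_info(n))
E
```

```text
pics
0.0 [ 0.18563886 -0.57018402  0.18669661] [ 9.87643167e-01  1.56716399e-01 -1.05796653e-04 -9.66494679e-04] 0.08825015320377265 0.0187
top {'K': array([[438.43363811,   0.        , 323.18044868],
       [  0.        , 438.43363811, 203.63350852],
       [  0.        ,   0.        ,   1.        ]]), 'k1': -0.08040660892279633, 'R': array([[ 0.033927  , -0.99942103, -0.00256016],
       [-0.97786027, -0.03266561, -0.20669361],
       [ 0.20649031,  0.00951598, -0.97840237]]), 't': array([-0.09786667,  0.63652411,  0.91746086])}
side {'K': array([[430.44848888,   0.        , 314.87426113],
       [  0.        , 430.44848888, 200.51947714],
       [  0.        ,   0.        ,   1.        ]]), 'k1': -0.05414699231839621, 'R': array([[ 0.99667808, -0.08094259,  0.00900585],
       [-0.04332298, -0.6205664 , -0.78295623],
       [ 0.06896323,  0.77996515, -0.6220116 ]]), 't': array([-0.61075699,  0.05535571,  0.8668707 ])}
wrist {'K': array([[327.07601312,   0.        , 320.89472982],
       [  0.        , 327.07601312, 196.67140529],
       [  0.        ,   0.        ,   1.        ]]), 'k1': -0.04736032721948064, 'tool_from_camera': array([[-8.84564354e-05, -9.66387944e-01, -2.57088182e-01,
         6.93621910e-02],
       [ 9.99999773e-01, -2.57150037e-04,  6.22550127e-04,
        -4.63217643e-04],
       [-6.67735173e-04, -2.57088068e-01,  9.66387748e-01,
        -1.96744596e-01],
       [ 0.00000000e+00,  0.00000000e+00,  0.00000000e+00,
         1.00000000e+00]])}
```

View pics/top0.png

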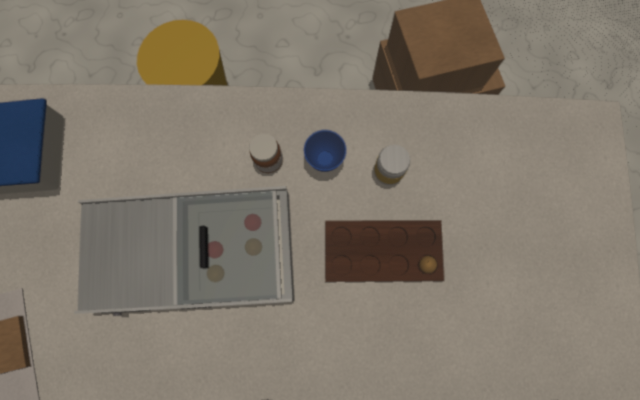

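View pics/side0.png

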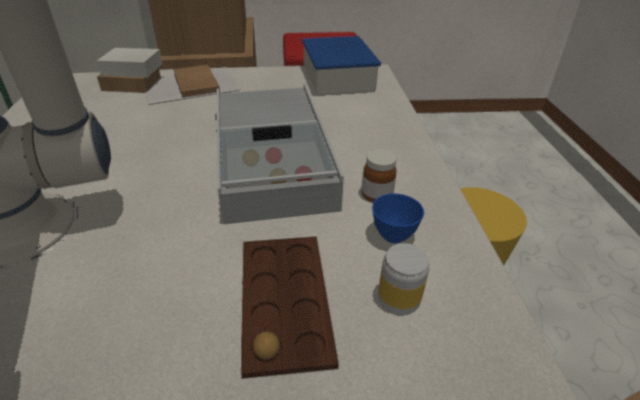

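View pics/wrist0.png

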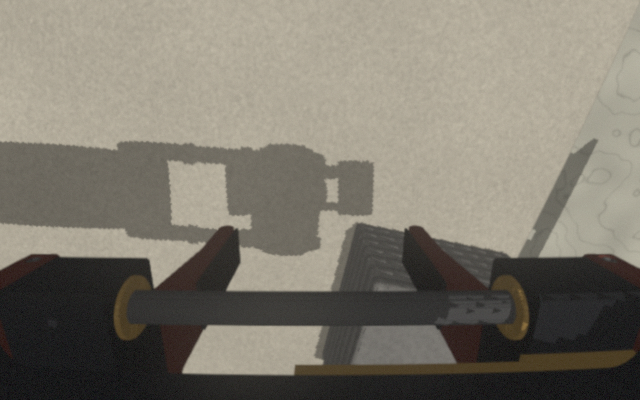

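```bash
python3 - <<'E'
import cv2
a=cv2.imread("pics/top0.png")
cv2.imwrite("pics/c1.png",cv2.resize(a[180:320,70:300],None,fx=3.4,fy=3.4,interpolation=cv2.INTER_CUBIC))
cv2.imwrite("pics/c2.png",cv2.resize(a[205:295,310:455],None,fx=5.4,fy=5.4,interpolation=cv2.INTER_CUBIC))
E
cat > h.py <<'E'
from plant import manip, monitor, imaging, job
import numpy as np, cv2
from scipy.spatial.transform import Rotation as Rot
def snap(n,f):
    a=imaging.capture(n); cv2.imwrite("pics/"+f,a); return a
def cam(n,st=None):
    c=imaging.camera_info(n)
    if n!='wrist': return c['K'],c['k1'],c['R'],c['t']
    T=np.eye(4);T[:3,:3]=Rot.from_quat(st['ee_rot']).as_matrix();T[:3,3]=st['tcp_pos']
    W=np.linalg.inv(T@c['tool_from_camera']); return c['K'],c['k1'],W[:3,:3],W[:3,3]
def back(C,uv,z):
    K,k1,R,t=C
    u,v=cv2.undistortPoints(np.array([[uv]],float),K,np.array([k1,0,0,0]))[0,0]
    d=R.T@np.array([u,v,1]); o=-R.T@t
    return o+d*(z-o[2])/d[2]
def proj(C,X):
    K,k1,R,t=C
    p,_=cv2.projectPoints(np.atleast_2d(X).astype(float),cv2.Rodrigues(R)[0],t,K,np.array([k1,0,0,0])); return p[:,0]
def quat(yaw): # tool x axis at angle yaw, pointing down; tool y = yaw-90deg
    c,s=np.cos(yaw),np.sin(yaw)
    return Rot.from_matrix(np.array([[c,s,0],[s,-c,0],[0,0,-1]])).as_quat()
E
```

```text
(no output)
```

View pics/c1.png

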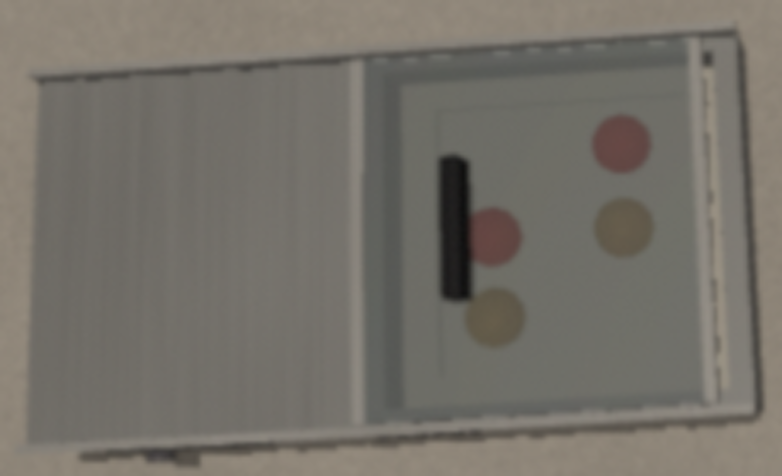

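View pics/c2.png

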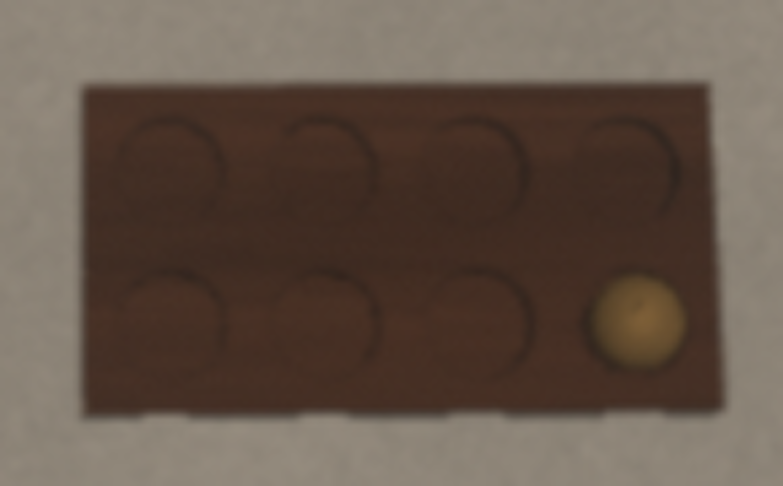

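```bash
cat >> h.py <<'E'
def crop(p,s,ox,oy): return ((p[0]+.5)/s-.5+ox,(p[1]+.5)/s-.5+oy)
E
python3 - <<'E'
from h import *
C=cam('top'); K,k1,R,t=C; print('cam',-R.T@t)
f=lambda p,z:back(C,crop(p,3.4,70,180),z).round(4)
print('handle top', [f(p,.115) for p in[(441,156),(466,156),(443,299),(469,299)]])
print('bin z92',[f(p,.092) for p in[(37,77),(738,32),(757,412),(25,443)]])
print('truf z47',[f(p,.047) for p in[(622,144),(492,237),(624,228),(495,318)]])
g=lambda p,z:back(C,crop(p,5.4,310,205),z).round(4)
c=[g(p,.015) for p in[(83,88),(709,85),(724,412),(82,414)]]
print('tray',c,np.mean(c,0)); print([np.linalg.norm(c[i]-c[(i+1)%4]) for i in range(4)])
print('set', g((638,322),.022))
E
```

```text
cam [ 0.43630518 -0.0857481   1.02896079]
handle top [array([0.5729, 0.1844, 0.115 ]), array([0.5735, 0.1686, 0.115 ]), array([0.4844, 0.1753, 0.115 ]), array([0.4851, 0.1592, 0.115 ])]
bin z92 [array([0.6189, 0.4685, 0.092 ]), array([0.6641, 0.0047, 0.092 ]), array([ 0.4238, -0.019 ,  0.092 ]), array([0.3833, 0.4436, 0.092 ])]
truf z47 [array([0.5955, 0.0829, 0.047 ]), array([0.5301, 0.1654, 0.047 ]), array([0.5393, 0.0778, 0.047 ]), array([0.477 , 0.1592, 0.047 ])]
tray [array([ 0.6091, -0.0815,  0.015 ]), array([ 0.6194, -0.3546,  0.015 ]), array([ 0.4783, -0.3586,  0.015 ]), array([ 0.4693, -0.0857,  0.015 ])] [ 0.544025 -0.2201    0.015   ]
[np.float64(0.2732941638601161), np.float64(0.14115668599113534), np.float64(0.2730483656790496), np.float64(0.13986307589925226)]
set [ 0.5149 -0.3204  0.022 ]
```

```bash
cat >> h.py <<'E'
BY=.097; bx=np.array([np.cos(BY),np.sin(BY)]); by=np.array([-np.sin(BY),np.cos(BY)])
H0=np.array([.529,.172])
Tc=np.array([.544,-.220]);TY=.0345; tx=np.array([np.cos(TY),np.sin(TY)]); ty=np.array([-np.sin(TY),np.cos(TY)])
def well(i,j): return Tc+(-.033,.033)[i]*tx+(-.099+.066*j)*ty
def P(xy,z): return [float(xy[0]),float(xy[1]),z]
def show(*a):
    s=monitor.get_state(); print(*a,round(s['time'],1),np.round(s['tcp_pos'],4),'F',np.round(s['wrist_force'],1),'w',round(s['grip_width'],4)); return s
E
python3 - <<'E'
from h import *
C=cam('top'); print('can',back(C,(393,158),.1),'jar',back(C,(264,146),.1),'tub',back(C,(325,147),.07))
q=quat(BY)
manip.set_gripper(.05,30)
manip.goto(P(H0,.2),q); show()
j=monitor.get_state()['joints'];print(np.round(j,3))
s=monitor.get_state(); snap('wrist','w1.png')
for c in [(0,0)]: print(proj(cam('wrist',s),[P(H0+.045*bx+.007*by,.115),P(H0-.045*bx-.007*by,.115),P(H0+.045*bx-.007*by,.115),P(H0-.045*bx+.007*by,.115)]))
E
```

```text
can [ 0.74101736 -0.22811196  0.1       ] jar [0.75951487 0.05993992 0.1       ] tub [ 0.77196854 -0.07608687  0.07      ]
3.8 [0.5292 0.1713 0.2   ] F [ 0.3  0.5 -0.1] w 0.0497
[ 0.252 -0.024  1.327 -0.     1.839  1.727]
[[311.93660978 139.51452159]
 [327.89461757 238.07070145]
 [328.35199273 139.49406833]
 [312.72718267 238.09117618]]
```

View pics/w1.png

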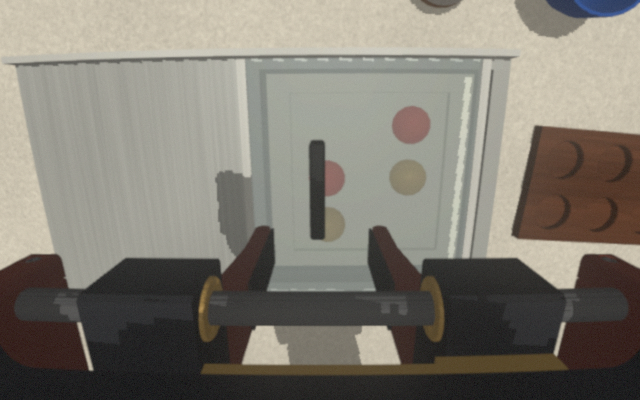

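```bash
python3 - <<'E'
from h import *
H=H0+.001*by
print(manip.line_to(P(H,.093),rate=.12,stop_force=15)); manip.set_gripper(0.0,40); show()
p=H+.195*by
print(manip.line_to(P(p,.093),rate=.12,stop_force=25)); show()
print(manip.line_to(P(p+.035*by,.093),rate=.04,stop_force=12)); s=show()
snap('top','t2.png'); snap('side','s2.png')
print('disp',(np.array(s['tcp_pos'][:2])-H)@by)
E
```

```text
False
5.7 [0.5289 0.173  0.093 ] F [ 0.3 -0.3 -1. ] w 0.0006
False
7.5 [0.5103 0.3665 0.0931] F [-0.6 -0.1  1. ] w 0.0003
False
8.5 [0.5067 0.4018 0.093 ] F [-0.4 -0.1 -0.7] w 0.0004
disp 0.22983609288255763
```

View pics/t2.png

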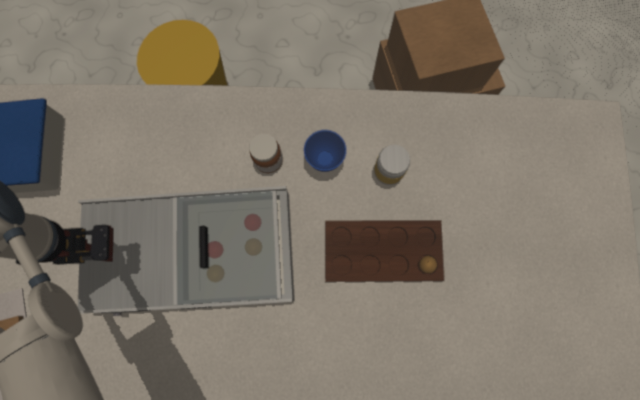

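View pics/s2.png

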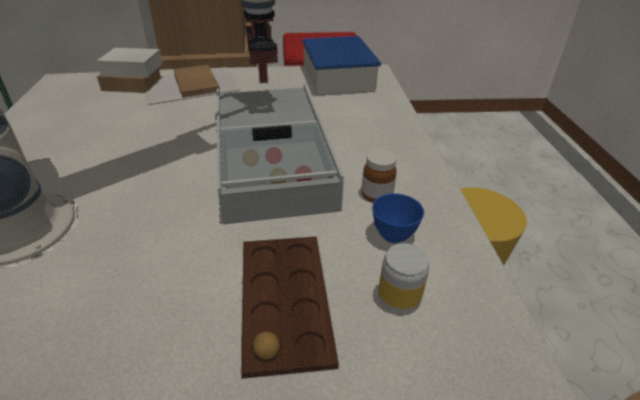

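```bash
python3 - <<'E'
from h import *
s=show()
for n in('top','side'): print(n,proj(cam(n),[s['tcp_pos'],P(H0,.115)]).round(1))
a=cv2.imread('pics/t2.png')[150:330,0:240];cv2.imwrite('pics/c3.png',cv2.resize(a,None,fx=3.2,fy=3.2))
a=cv2.imread('pics/s2.png')[40:220,180:380];cv2.imwrite('pics/c4.png',cv2.resize(a,None,fx=3.2,fy=3.2))
E
```

```text
8.6 [0.5067 0.4017 0.0931] F [0.3 0.6 0.4] w 0.0005
top [[102.1 253.4]
 [203.3 246.4]]
side [[264.   93.6]
 [272.  127.4]]
```

View pics/c3.png

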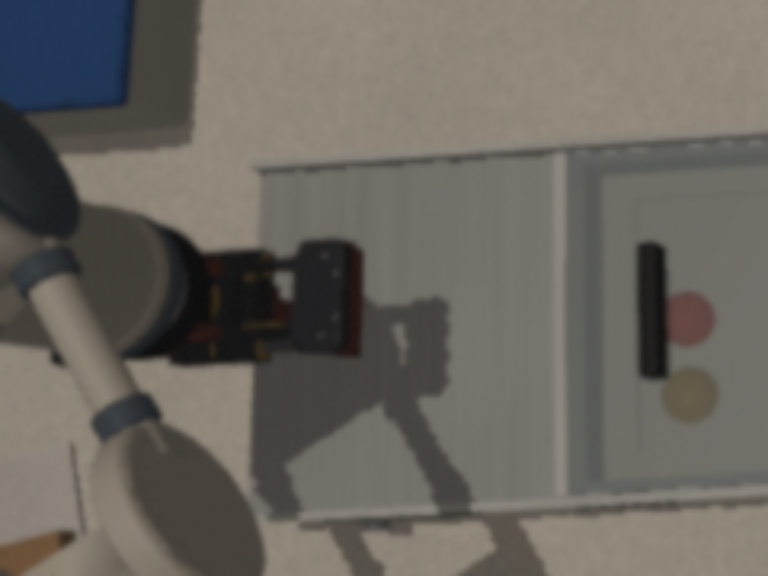

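View pics/c4.png

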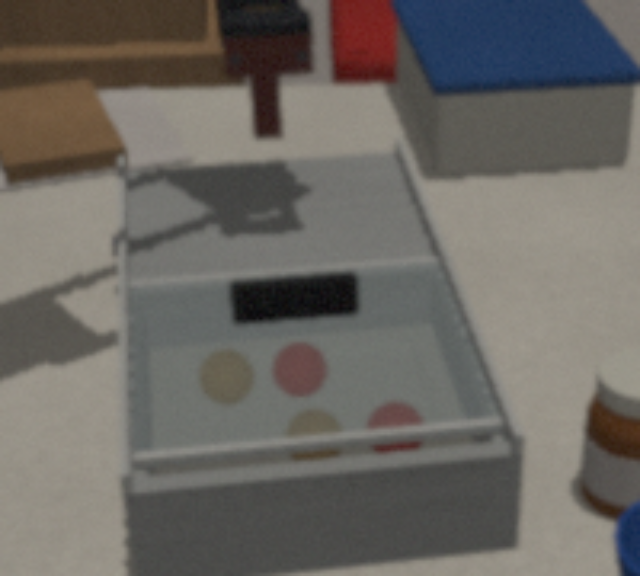

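```bash
python3 - <<'E'
from h import *
s=monitor.get_state()
c=imaging.camera_info('wrist');W=np.linalg.inv(c['tool_from_camera'])
for z in(0,-.0187,-.03,-.04): print(z,proj((c['K'],c['k1'],W[:3,:3],W[:3,3]),[[.01,.025,z],[.01,-.025,z],[-.01,.025,z],[0,0,z]]).round(0).tolist())
for z in(.093,.113,.123,.133): print(z,back(cam('side'),(263.4,82.8),z).round(4),proj(cam('side'),P(s['tcp_pos'],z)))
a=snap('wrist','w3.png')
E
```

```text
0 [[361.0, 207.0], [281.0, 207.0], [360.0, 237.0], [321.0, 222.0]]
-0.0187 [[365.0, 217.0], [278.0, 217.0], [364.0, 249.0], [321.0, 233.0]]
-0.03 [[368.0, 223.0], [275.0, 223.0], [366.0, 257.0], [321.0, 241.0]]
-0.04 [[370.0, 230.0], [272.0, 230.0], [369.0, 266.0], [321.0, 248.0]]
0.093 [0.5041 0.4741 0.093 ] [[263.98430278  93.58722913]]
0.113 [0.506 0.427 0.113] [[263.523096    86.61583443]]
0.123 [0.507  0.4035 0.123 ] [[263.28947023  83.07688417]]
0.133 [0.508  0.3799 0.133 ] [[263.05380399  79.50181843]]
```

View pics/w3.png

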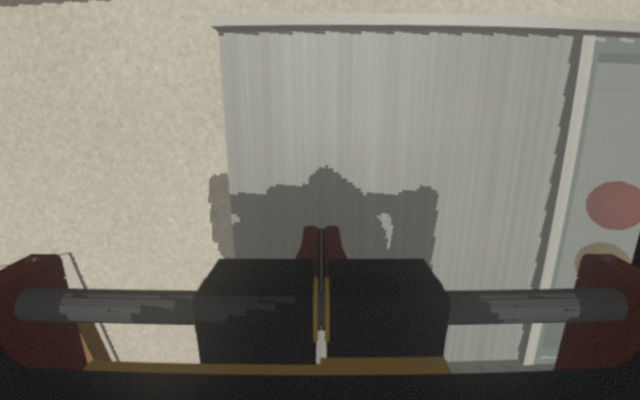

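```bash
python3 - <<'E'
from h import *
s=show()
p=s['tcp_pos']
r=manip.line_to([p[0],p[1],.062],rate=.08,stop_force=4); show(r)
if not r:
    r=manip.line_to([p[0],p[1],.035],rate=.015,stop_force=4); show(r)
manip.line_to([p[0],p[1],.14],rate=.15); show()
E
```

```text
8.7 [0.5067 0.4017 0.0931] F [ 0.3 -0.4 -0.2] w 0.0007
False 9.2 [0.5064 0.4014 0.0612] F [ 0.1  0.  -0.2] w 0.0005
True 10.4 [0.5067 0.4017 0.0436] F [-0.6 -0.3  4.3] w 0.0005
11.2 [0.5063 0.4014 0.1384] F [-0.2  0.1  0.7] w 0.0003
```

```bash
cat >> h.py <<'E'
D=.034
E
python3 - <<'E'
from h import *
H=H0+.001*by
manip.line_to(P(H+.04*by,.2),rate=.3)
manip.set_gripper(.05,40)
manip.line_to(P(H,.13),rate=.2)
r=manip.line_to(P(H,.095-D),rate=.08,stop_force=6); show(r)
manip.set_gripper(0.0,40); s=show()
snap('side','s4.png')
if s['grip_width']>.01:
    p=H+.195*by
    print(manip.line_to(P(p,.095-D),rate=.12,stop_force=25)); show()
    print(manip.line_to(P(p+.035*by,.095-D),rate=.04,stop_force=12)); s=show()
    snap('top','t4.png')
    print('disp',(np.array(s['tcp_pos'][:2])-H)@by)
E
```

```text
False 14.5 [0.5293 0.1731 0.0617] F [-0.2  0.5  0.5] w 0.0501
15.1 [0.529  0.1733 0.0611] F [-0.4  1.5  0.2] w 0.0137
False
16.9 [0.5092 0.3676 0.0611] F [-5.9  1.3  4.6] w 0.0137
True
17.6 [0.5071 0.3879 0.0611] F [-0.7 -1.7  4.6] w 0.0138
disp 0.21602585292844204
```

View pics/t4.png

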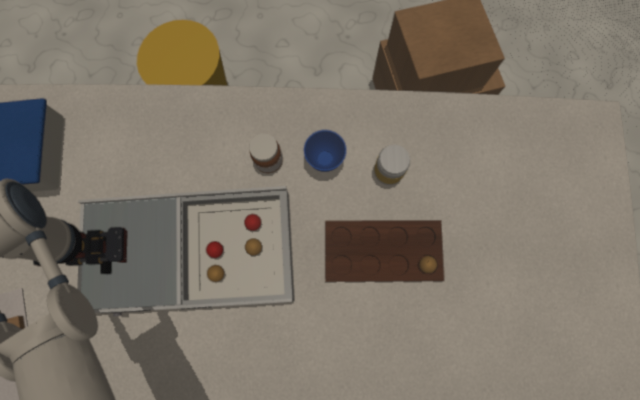

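```bash
python3 - <<'E'
from h import *
s=monitor.get_state();p=s['tcp_pos']
manip.set_gripper(.05,40); manip.line_to([p[0],p[1],.16],rate=.2)
c=np.array([.53,.118])-.035*bx
manip.goto(P(c,.2),quat(BY)); s=show()
snap('wrist','w5.png'); snap('top','t5.png')
C=cam('wrist',s)
for q in [(.5955,.0829),(.5301,.1654),(.5393,.0778),(.477,.1592)]: print(proj(C,P(q,.047)).round(0))
E
```

```text
20.1 [0.4951 0.1154 0.1993] F [-0.  -0.3 -0.7] w 0.0499
[[362.  82.]]
[[277. 139.]]
[[361. 138.]]
[[280. 188.]]
```

View pics/w5.png

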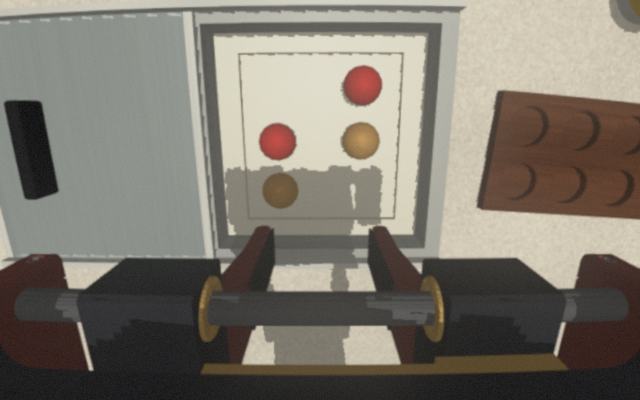

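```bash
python3 - <<'E'
import cv2
a=cv2.imread("pics/t5.png")
cv2.imwrite("pics/c5.png",cv2.resize(a[180:320,70:300],None,fx=3.4,fy=3.4,interpolation=cv2.INTER_CUBIC))
E
```

```text
(no output)
```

View pics/c5.png

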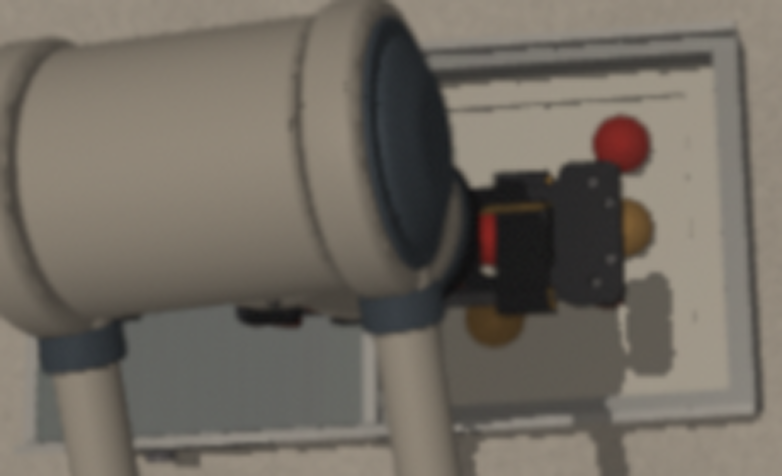

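```bash
cat >> h.py <<'E'
VIEW=np.array([.53,.118])-.035*bx
def look(name):
    manip.goto(P(VIEW,.2),quat(BY)); s=monitor.get_state(); a=snap('wrist',name)
    C=cam('wrist',s); o=np.array([.533,.115])
    m=np.zeros(a.shape[:2],np.uint8)
    poly=proj(C,[P(o+i*bx+j*by,.045) for i,j in((-.1,-.1),(.105,-.1),(.105,.105),(-.1,.105))])
    cv2.fillPoly(m,[poly.astype(np.int32)],255)
    h=cv2.cvtColor(a,cv2.COLOR_BGR2HSV)
    k=((h[...,1]>110)&(m>0)&(np.arange(a.shape[0])[:,None]<222)).astype(np.uint8)
    k=cv2.morphologyEx(k,cv2.MORPH_OPEN,np.ones((5,5)))
    n,_,st,ce=cv2.connectedComponentsWithStats(k)
    out=[]
    for i in range(1,n):
        if st[i,4]>300:
            X=back(C,ce[i],.047); out.append(X[:2]); d=X[:2]-o
            print('ball',ce[i].round(0),'area',st[i,4],X[:2].round(4),'bin',round(d@bx,4),round(d@by,4))
    return out
def pick(xy,yaw=BY,tip=.040):
    manip.set_gripper(.058,30)
    manip.goto(P(xy,.13),quat(yaw))
    r=manip.line_to(P(xy,tip-D),rate=.1,stop_force=6); show('down',r)
    if r: return False
    manip.set_gripper(0,30); s=show('grip')
    manip.line_to(P(xy,.13),rate=.12); s=show('lift')
    return s['grip_width']>.025
def place(w,tip=.017):
    manip.goto(P(w,.10),quat(TY)); s=show('over')
    if s['grip_width']<.025: return False
    r=manip.line_to(P(w,tip-D),rate=.08,stop_force=5); s=show('placed',r)
    manip.set_gripper(.054,30); manip.line_to(P(w,.13),rate=.2)
    return s['grip_width']>.025
E
python3 - <<'E'
from h import *
b=look('w6.png')
b=[x for x in b if np.linalg.norm(x-[.594,.083])<.02]
if len(b)==1:
    ok=pick(b[0]); print(ok); snap('wrist','w7.png')
E
```

```text
ball [362.  85.] area 1069 [0.593  0.0825] bin 0.0566 -0.0382
ball [277. 141.] area 960 [0.5273 0.1652] bin -0.0008 0.0505
ball [361. 140.] area 829 [0.5373 0.0763] bin 0.0006 -0.0389
down False 22.8 [0.5936 0.0826 0.007 ] F [-0.1 -0.3  0.4] w 0.058
grip 23.2 [0.5932 0.0825 0.0064] F [-0.7 -0.1  2. ] w 0.0381
lift 24.4 [0.5925 0.0824 0.1287] F [-0.2  1.6  0.4] w 0.0382
True
```

View pics/w7.png

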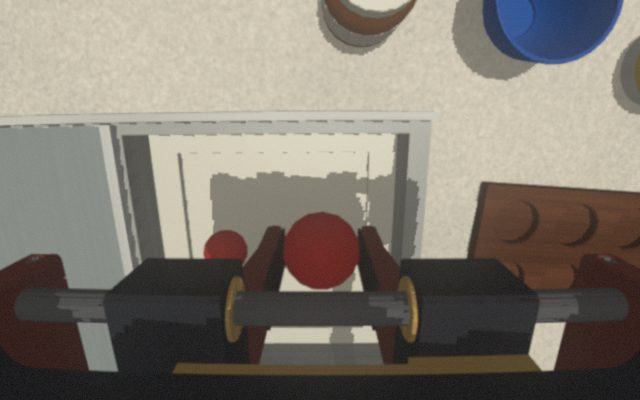

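```bash
python3 - <<'E'
from h import *
ok=place(well(1,0)); print(ok)
s=show()
manip.goto(P(Tc-.06*tx,.2),quat(TY)); s=monitor.get_state()
snap('wrist','w8.png'); print(proj(cam('wrist',s),[P(well(i,j),.022) for i in(0,1) for j in range(4)]).round(0).tolist())
E
```

```text
over 26.0 [ 0.581  -0.3166  0.1003] F [-0.2  0.5  0. ] w 0.0386
placed False 27.6 [ 0.5808 -0.3181 -0.0162] F [ 0.3 -0.  -0.4] w 0.0384
True
28.9 [ 0.5798 -0.3175  0.1282] F [-0.6 -0.5  0.2] w 0.0538
[[408.0, 148.0], [350.0, 148.0], [292.0, 148.0], [234.0, 148.0], [411.0, 88.0], [351.0, 87.0], [291.0, 87.0], [230.0, 88.0]]
```

View pics/w8.png

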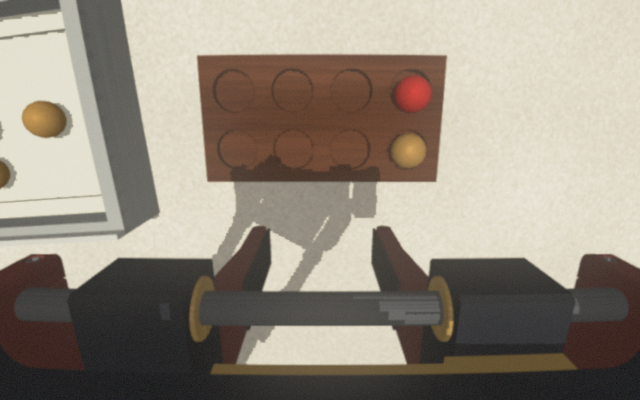

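```bash
python3 - <<'E'
import cv2
a=cv2.imread("pics/w8.png")
cv2.imwrite("pics/c8.png",cv2.resize(a[45:190,190:455],None,fx=3,fy=3,interpolation=cv2.INTER_CUBIC))
E
```

```text
(no output)
```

View pics/c8.png

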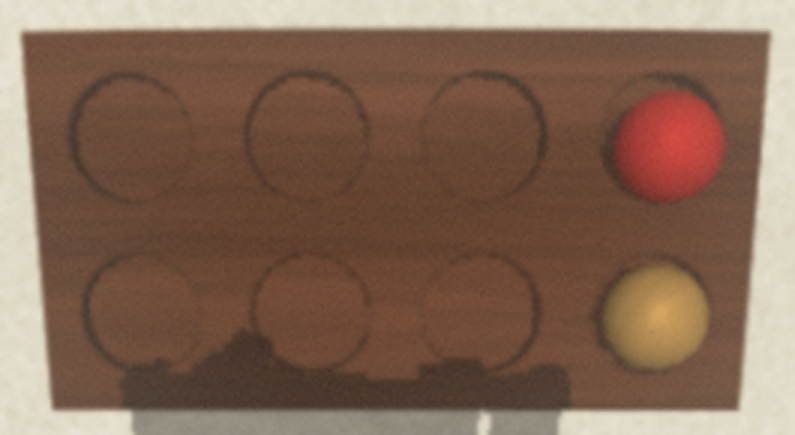

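```bash
python3 - <<'E'
from h import *
b=look('w9.png')
b=[x for x in b if np.linalg.norm(x-[.537,.077])<.02]
if len(b)==1:
    ok=pick(b[0]-.003*bx); print(ok); snap('wrist','w10.png')
    if ok:
        place(well(0,1))
        manip.goto(P(Tc-.06*tx,.2),quat(TY)); a=snap('wrist','w11.png')
        cv2.imwrite("pics/c11.png",cv2.resize(a[45:190,190:455],None,fx=3,fy=3,interpolation=cv2.INTER_CUBIC))
E
```

```text
ball [275. 142.] area 953 [0.5274 0.1652] bin -0.0007 0.0505
ball [360. 141.] area 790 [0.5371 0.0762] bin 0.0003 -0.039
down False 33.1 [0.5347 0.0759 0.0069] F [ 0.4  0.1 -0.1] w 0.0583
grip 33.6 [0.5343 0.0759 0.0064] F [0.4 0.4 2.2] w 0.0385
lift 34.8 [0.5336 0.0758 0.1288] F [ 0.   0.3 -0.4] w 0.0388
True
over 36.1 [ 0.5126 -0.2531  0.1001] F [-0.3 -0.7 -0.5] w 0.0387
placed False 37.7 [ 0.5126 -0.2543 -0.0163] F [-0.4 -0.5 -0.3] w 0.038
```

View pics/w10.png

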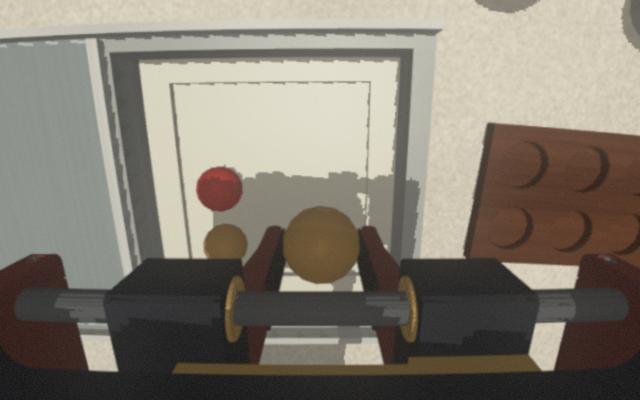

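View pics/c11.png

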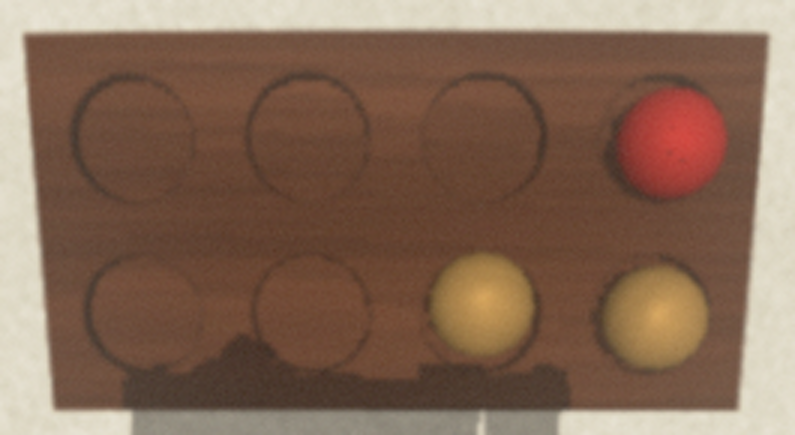

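View pics/w9.png

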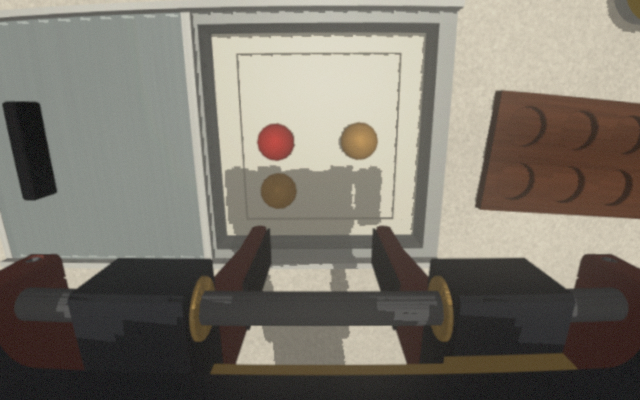

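```bash
python3 - <<'E'
import cv2
a=cv2.imread('pics/w9.png');h=cv2.cvtColor(a,cv2.COLOR_BGR2HSV);print(h[190,265:295:3].tolist())
E
sed -i 's/h\[...,1\]>110/h[...,1]>85/' h.py
python3 - <<'E'
from h import *
b=look('w12.png')
b=[x for x in b if np.linalg.norm(x-[.527,.165])<.02]
if len(b)==1:
    ok=pick(b[0]-.0015*bx); print(ok); snap('wrist','w13.png')
    if ok:
        place(well(1,1))
        manip.goto(P(Tc-.06*tx,.2),quat(TY)); a=snap('wrist','w14.png')
        cv2.imwrite("pics/c14.png",cv2.resize(a[45:190,190:455],None,fx=3,fy=3,interpolation=cv2.INTER_CUBIC))
E
```

```text
[[17, 107, 107], [18, 112, 107], [18, 114, 107], [18, 117, 113], [17, 114, 121], [18, 118, 112], [16, 116, 114], [17, 110, 109], [18, 107, 105], [17, 105, 104]]
ball [275. 141.] area 1015 [0.5274 0.1653] bin -0.0007 0.0506
ball [278. 190.] area 915 [0.4743 0.1589] bin -0.0541 0.0493
down False 43.0 [0.5265 0.1653 0.0069] F [ 0.1 -0.2  0.8] w 0.0579
grip 43.4 [0.5262 0.1652 0.0064] F [-0.8 -0.6  1.7] w 0.0386
lift 44.6 [0.5254 0.165  0.1288] F [-0.7 -0.  -0.8] w 0.0386
True
over 46.2 [ 0.5786 -0.2506  0.1002] F [-1.   0.6 -0.5] w 0.038
placed False 47.8 [ 0.5785 -0.252  -0.0162] F [-0.5 -0.4 -0.6] w 0.0384
```

View pics/c14.png

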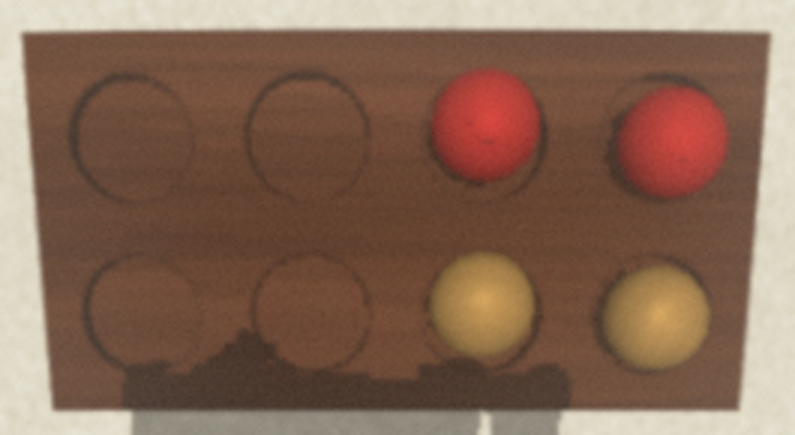

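View pics/w12.png

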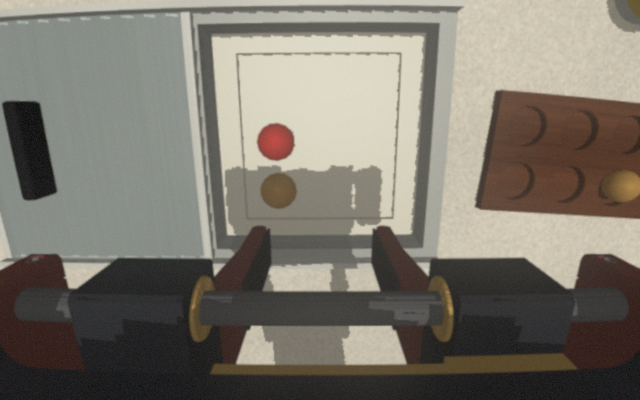

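```bash
python3 - <<'E'
from h import *
b=look('w15.png')
b=[x for x in b if np.linalg.norm(x-[.4745,.159])<.02]
if len(b)==1:
    ok=pick(b[0]-.0015*bx); print(ok); snap('wrist','w16.png')
    if ok:
        place(well(0,2)-.002*tx)
        manip.goto(P(Tc-.06*tx,.2),quat(TY)); a=snap('wrist','w17.png')
        cv2.imwrite("pics/c17.png",cv2.resize(a[45:190,190:455],None,fx=3,fy=3,interpolation=cv2.INTER_CUBIC))
        snap('top','t17.png'); snap('side','s17.png')
E
```

```text
ball [278. 191.] area 907 [0.4743 0.1589] bin -0.0542 0.0493
down False 53.3 [0.4734 0.1589 0.0069] F [ 0.3 -0.2 -0.4] w 0.0581
grip 53.7 [0.473  0.1588 0.0064] F [ 1.1 -0.7  2.3] w 0.0383
lift 54.9 [0.4723 0.1586 0.1288] F [-0.  -0.1 -0.5] w 0.0384
True
over 56.3 [ 0.5082 -0.1873  0.1001] F [ 0.5 -0.3 -0.9] w 0.0384
placed False 57.9 [ 0.5083 -0.1884 -0.0163] F [-0.3 -0.5 -0.2] w 0.0386
```

View pics/c17.png

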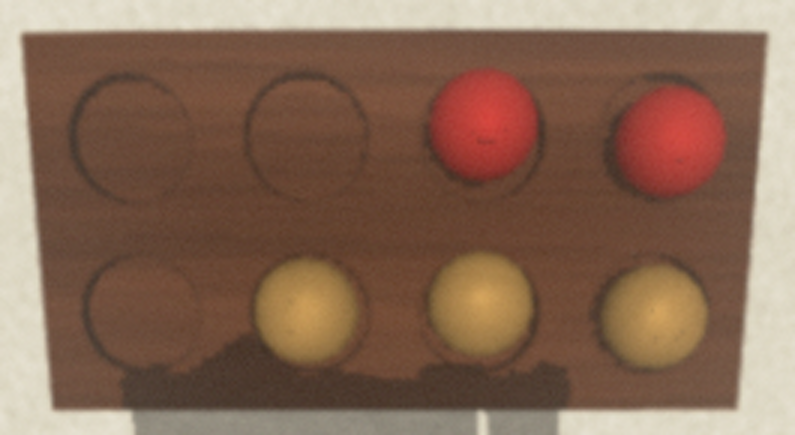

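View pics/s17.png

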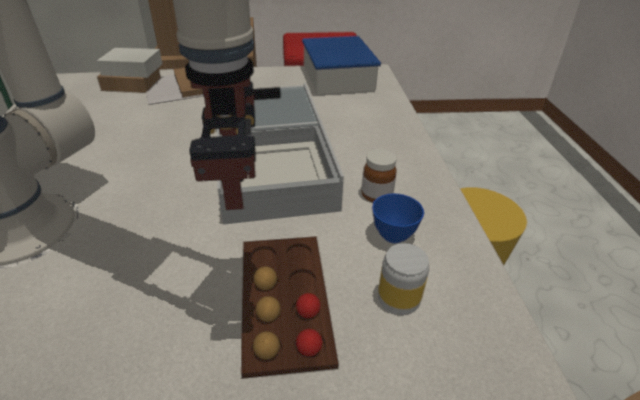

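View pics/t17.png

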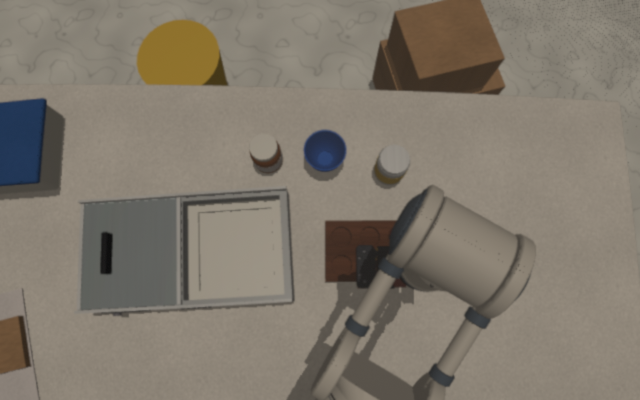

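```bash
python3 - <<'E'
from h import *
H=np.array([.5071,.3879])
manip.set_gripper(.05,40)
manip.goto(P(H,.16),quat(BY))
r=manip.line_to(P(H,.095-D),rate=.1,stop_force=6); show(r)
manip.set_gripper(0,40); s=show()
if s['grip_width']>.01:
    print(manip.line_to(P(H-.205*by,.095-D),rate=.12,stop_force=25)); show()
    print(manip.line_to(P(H-.245*by,.095-D),rate=.04,stop_force=12)); s=show()
    print('disp',(np.array(s['tcp_pos'][:2])-H)@by)
    manip.set_gripper(.05,40); p=monitor.get_state()['tcp_pos']
    manip.line_to([p[0],p[1],.2],rate=.2)
    manip.goto(P(Tc-.06*tx,.3),quat(TY)); 
    a=snap('top','t18.png');snap('side','s18.png'); a=a[180:320,70:300]
    cv2.imwrite("pics/c18.png",cv2.resize(a,None,fx=3.4,fy=3.4,interpolation=cv2.INTER_CUBIC))
E
```

```text
False 63.5 [0.5076 0.3882 0.0621] F [0.7 0.3 0.2] w 0.0502
64.1 [0.5071 0.388  0.0611] F [-0.5 -0.5 -0.1] w 0.0133
False
66.0 [0.528  0.1818 0.061 ] F [ 6.5  0.4 -2.7] w 0.0138
True
66.6 [0.5303 0.1594 0.061 ] F [0.8 1.1 2.7] w 0.0136
disp -0.22964294622208917
```

View pics/c18.png

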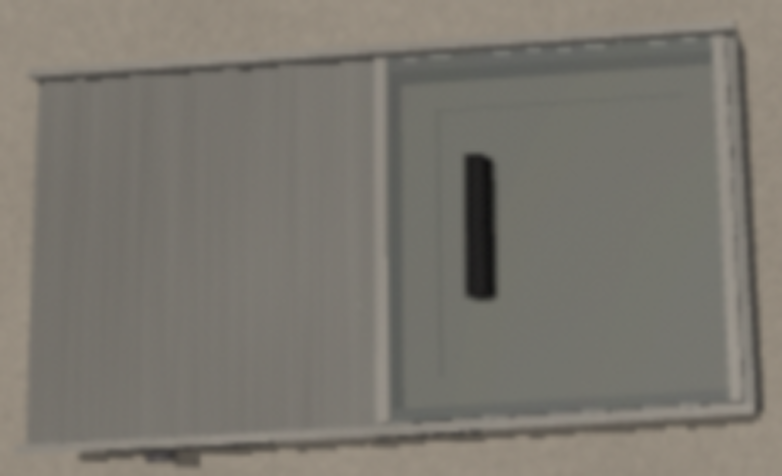

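View pics/s18.png

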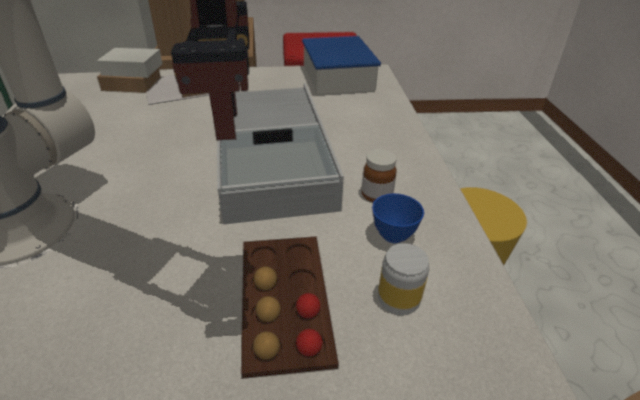

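The stroke from open stop to shut stop measured 229.6 mm against the 230 mm given. The bin is empty, all truffles sit in wells, and the robot is clear of everything, so I'm handing the job in.

```bash
python3 - <<'E'
from h import *
show(); job.finish_job()
E
```

```text
69.8 [ 0.4844 -0.221   0.2995] F [ 0.9  0.  -0.1] w 0.0497
the job is handed in; nothing more can be done
```

The job is done and handed in at 69.8 s. The cover was slid fully open, all four truffles (two red, two gold) were moved from the bin into empty tray wells next to the one already there, and the cover was slid fully shut again. The jar, bowl and can were never touched.

**Last checks:**
- **Cover:** it stopped against both ends of its travel, with a stroke of 229.6 mm against the 230 mm given.
- **Bin and tray:** the last top picture shows an empty bin. The last side picture shows five truffles in five separate wells.
- **Clearance:** the robot ended well clear of everything.

**What failed or disagreed:**
- **Missed first grasp:** my first pinch of the cover handle closed on nothing. The pictures, and a light 4 N touch on the bin's housing, showed the real fingertips about 34 mm behind the reported TCP. I corrected for that from then on.
- **Grip width:** it read 38 mm on the 40 mm balls. I did not find out why, but every grip held.
- **Off-centre truffles:** the wrist camera and top camera disagreed by 2–3 mm in x. The two red truffles sit about 3 mm off their well centres, but inside the wells.

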